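# Build the two counter displays of gift boxes

## Task

Set up the counter display in the colours of the lanterns overhead: on the middle of the round gold stand put the white box, centre the yellow drum on top of it and the red drum on top of that; on the middle of the square black stand put the pink box with the blue drum centred on its lid. Leave both stacks standing upright and still, and leave the green drum and the amber sweet jar where they are.

Things in the scene. Friction and masses are not known exactly. Their poses are not given: they have to be found in the camera images.
- white_box: white square gift box, lidded, filled and shut, 50 x 50 mm, 40 mm high, about 110 g, gold printed cross on its flat lid, gold bands down the lid. Origin: centre of its underside; z up, x and y square to its side faces. It stands upright on the counter at any yaw.
- pink_box: pink square gift box, 50 x 50 mm, 40 mm high, about 110 g, white printed cross on its flat lid. Origin: centre of its underside; z up, x and y square to its side faces. Stands upright on the counter.
- yellow_drum: yellow round gift drum, 50 mm diameter, 36 mm high, about 80 g, flat lid with a white dot. Origin: centre of its underside; z up. Stands upright on the counter.
- red_drum: red round gift drum, 44 mm diameter, 34 mm high, about 80 g, flat lid with a white dot. Origin: centre of its underside; z up. Stands upright on the counter.
- blue_drum: blue round gift drum, 44 mm diameter, 34 mm high, about 80 g, flat lid with a white dot. Origin: centre of its underside; z up. Stands upright on the counter.
- gold_stand: gold-coloured round display stand like a low cake stand, fixed to the counter: flat top plate of 120 mm diameter, 8 mm thick, its upper face 36 mm above the counter. Origin: centre of its underside at counter level; z up. It is on one side of the counter, left or right.
- black_stand: black square display stand, a solid block 110 x 110 mm, fixed to the counter, its flat upper face 36 mm above the counter. Origin: centre of its underside at counter level; z up, x and y square to its sides. It is on the other side of the counter from the gold stand.
- green_drum: green round gift drum, 50 mm diameter, 36 mm high, loose, not part of this display; stands among the others. Origin: centre of its underside; z up.
- sweet_jar: amber glass jar with a black lid, 48 mm diameter, 65 mm high, loose, not part of this display; stands among the gift boxes. Origin: centre of its underside; z up.
Not all that is in view belongs to the job. Of the things that look like the white_box, take the one that is farthest from the robot's base at the start. There is more than one size of the red_drum; the job needs the smallest.

How it is judged:
At the end, for the whole second after the job is handed in: White box on the gold stand and pink box on the black stand, centred within 15 mm; yellow on white, red on yellow, blue on pink, each centred within 12 mm on the one below; all seated (height within 6 mm), upright within 0.12 rad, released and at rest (horizontal distance between white_box and gold_stand below 0.015 m and z of white_box in the frame of gold_stand between 0.03 and 0.042 m and angle between each of white_box, yellow_drum, red_drum, pink_box, blue_drum's own z axis and vertical below 0.12 rad and linear speed of each of white_box, yellow_drum, red_drum, pink_box, blue_drum below 0.03 m/s and angular speed of each of white_box, yellow_drum, red_drum, pink_box, blue_drum below 0.3 rad/s and horizontal distance between yellow_drum and white_box below 0.012 m and z of yellow_drum in the frame of white_box between 0.034 and 0.046 m and horizontal distance between red_drum and yellow_drum below 0.012 m and z of red_drum in the frame of yellow_drum between 0.03 and 0.042 m and horizontal distance between pink_box and black_stand below 0.015 m and z of pink_box in the frame of black_stand between 0.03 and 0.042 m and horizontal distance between blue_drum and pink_box below 0.012 m and z of blue_drum in the frame of pink_box between 0.034 and 0.046 m); the robot touches nothing.
It fails at once if the green drum is shifted more than 25 mm or tipped over (distance of green_drum from where it was at the start of the episode above 0.025 m or angle between green_drum's own z axis and vertical above 0.4 rad).
It fails at once if the sweet jar is shifted more than 25 mm or tipped over (distance of sweet_jar from where it was at the start of the episode above 0.025 m or angle between sweet_jar's own z axis and vertical above 0.4 rad).
It also fails if it takes over 128 s, if anything falls off the work surface, if the arm or the gripper's body presses on something with over 40 N, if the wrist force passes 120 N, or if a joint passes its speed limit or range.

## Robot

A 6-joint arm with a two-finger parallel gripper is mounted at the origin on the work surface. World frame = base frame: x ahead of the robot, y to its left, z up, the work surface at z = 0. Lengths are in m, angles in rad, forces in N, time in s.
With the tool pointing down it reaches from about 0.35 to 0.775 m from the base axis. Payload 5.5 kg.
Tool frame: the origin (TCP) lies at the very end of the fingers, on their centre line; the grasp point (between the pads) lies 19 mm behind it; z points along the fingers, y is the line along which they close (so a half turn about z gives the same grasp; the last joint's range is limited). The gripper opens to 85 mm and grips with 20 to 120 N. Pads are 22 mm wide; open, the fingers measure 114 mm over their backs; the gripper's body (76 mm by 85 mm) begins 54 mm behind the grasp point. The pads swing forward as they close: fully open they stand 13 mm farther back than shut.
Start: joints at [-1.323, 0.313, 0.046, 1.304, 0, 1.431], TCP at [0.217, -0.532, 0.231] pointing down, gripper open.
Joint ranges: [-2.76, 2.76], [-0.86, 1.69], [-1.03, 1.26], [-2.2, 2.34], [-1.47, 1.5], [-3.14, 3.14]. Speed limits (rad/s): [2.57, 2.57, 3.14, 3.14, 3.14, 3.14].

## Interface

Orientations are given as a unit quaternion [w, x, y, z].
In Python, from workcell import env, viewer, nets gives the robot as it stands. The module is installed in compiled form; this text tells all that it offers.
- The arm moves only by the tool creep_tool, called after "Request:" as name(argument=value, ...), one argument or row to a line, values as JSON. Schema: {"type":"object","properties":{"steps":{"type":"array","items":{"type":"array","items":{"type":"number"},"minItems":6,"maxItems":6},"minItems":1,"maxItems":8},"finger_gap":{"type":"number"},"clamp_n":{"type":"number"},"only":{"type":"string"},"quiet":{"type":"boolean"},"lines":{"type":"string"}},"required":["steps"],"additionalProperties":false}. steps is a list of rows, 1 to 8 of them, each of 6 numbers: dx, dy, dz in a scale on which 1.0 is 1 m, then a rotation vector rx, ry, rz in shares of 4 rad (1.0 is 4 rad); each row is the pose to reach, as a shift and turn from the pose commanded when the call began, along the tool's axes at that moment; what a row does not reach only later rows make up. A row lasts 1/8 s, in which the tool goes at most 0.0625 m and 0.188 rad, less where a joint would pass 70% of its speed; a pose out of reach is approached as far as the arm can. finger_gap is the finger opening in m, set as the call begins (left out keeps the last). The fingers move at their own pace and stop on an object; clamp_n is the grip in N (left out, the last holds). Time passes only in rows, so rows that do not move let the fingers close. The tool returns the time, the measured TCP pose, the force, the opening and the grip force at its end. only (a regular expression) keeps the lines of the reply that match it, lines (a string "A,B") keeps lines A to B, and quiet returns only ok. Shift and turn numbers lie between -1 and 1, and a call with a number outside is refused. Input that does not fit is refused with a message, and nothing moves.
- env.get_state(): the state, without advancing time (a new reading comes with each control period).
- viewer.read_camera(name): name is "scene" or "top" or "wrist"; returns a dict with "image" (400x640x3 uint8, red, green, blue), "K" (3x3 intrinsics, pixels), "R" (3x3) and "t" (3): a world point X has camera coordinates R X + t. Camera axes: x right, y down, z forward; pixel columns grow to the right and rows downward; lengths in m; the calibration is good to about 2 mm. The wrist camera is an equidistant fisheye: a pixel r from the principal point sees the ray r / f radians off the axis. A picture is of the moment at which its call begins. There is no depth.
- env.hand_in(): hands the job in; it is judged then, once.
Trained networks look in a picture, given as the dict that the camera call returned (one of the last four; its "shot" number tells which), for a name from the list of things; names that differ only in an ending like _2 or _b are one class to them, and where a whole thing is asked for, a point or a joint stands for the part that bears it (a point fixed in the world has none). Each returns a list of dicts, best first, with "confidence" (0 to 1); they miss things now and then, are a little off and sometimes report something else, mostly with a low value. They report only what shows in the picture. A call takes as long as a camera call. They do not tell look-alikes from the thing itself.
- nets.outline_of(label, picture): "region" (400x640 bool, what is visible of it) and "box" ([left, top, right, bottom] in pixels, round what is visible of it).
The state is a dict: "clock": time; "joint_pos": joint angles; "qvel": joint speeds; "tau": joint torques, N m; "tcp_pos": TCP position; "orientation": TCP orientation; "wrist_force": force on the tool from outside, world axes, zero at the start; "ft_torque": the same for the moment, N m; "finger_gap": finger opening in m; "grip_force": force on a finger pad.
Only numpy, scipy, OpenCV 4.12 (cv2) and the standard library are available. Lean on these libraries where they do the work, as an engineer would, in place of code of your own. Each camera call takes 0.05 s, during which the arm holds its last target. There are 200 camera calls.

## Working session

There is one attempt and no reset: what is moved stays moved. The work goes in short steps, Python scripts to look and compute and a tool call to move; the robot and the scene stay as the last step left them, time stands still between calls to the robot, and variables do not carry over. Pictures are saved under pics/ and viewed, at most 14 in all, crops included, and the job is handed in when it is done.

```bash
mkdir -p pics; python3 - <<'E'
from workcell import env,viewer,nets
import cv2
s=env.get_state();print(s)
for n in("top","scene"):
    p=viewer.read_camera(n);cv2.imwrite(f"pics/{n}0.png",p["image"][:,:,::-1]);print(n,p["K"].tolist(),p["R"].tolist(),p["t"].tolist())
    for l in["white_box","pink_box","yellow_drum","red_drum","blue_drum","gold_stand","black_stand","green_drum","sweet_jar"]:
        for r in nets.outline_of(l,p):print(l,round(r["confidence"],2),[round(float(v)) for v in r["box"]])
E
```

```text
{'clock': 0.0, 'joint_pos': array([-1.32259209e+00,  3.13991224e-01,  4.49609799e-02,  1.30358797e+00,
       -4.89907829e-05,  1.43116231e+00]), 'qvel': array([ 1.67549190e-03,  2.98425684e-04,  5.98734409e-04,  1.24798266e-03,
       -6.67330341e-05,  1.98351193e-03]), 'tau': array([ 5.68729627e-05, -4.80628502e+01,  2.98534298e+01,  1.93711667e-02,
       -1.79049894e-04, -5.11344098e-06]), 'tcp_pos': array([ 0.21728923, -0.53180497,  0.23040673]), 'orientation': array([-9.08273867e-04,  9.81256121e-01,  1.92705979e-01, -7.38857557e-05]), 'wrist_force': array([-0.15854216,  0.25019877, -0.35683915]), 'ft_torque': array([ 0.02631396, -0.00752233,  0.00569473]), 'grip_force': 0.0, 'finger_gap': 0.08545586805100125}
top [[485.5564360154876, 0.0, 318.24691844265476], [0.0, 485.5564360154876, 204.17581606054114], [0.0, 0.0, 1.0]] [[-0.03000722176993846, -0.9992586575151463, -0.024118499594235947], [-0.9924114093877339, 0.03266283249847391, -0.11854422757025287], [0.11924412421038195, 0.02037829124838654, -0.9926558135059176]] [0.025815848775500964, 0.5548621162353311, 1.098936962404275
[... 799 characters left out ...]
7820402565252, 0.04935422971178901, -0.8570990253173267]] [-0.029371499565711966, -0.45851530489192016, 1.2628282385242109]
white_box 0.93 [250, 141, 274, 166]
white_box 0.86 [294, 142, 317, 166]
white_box 0.83 [270, 167, 293, 197]
white_box 0.63 [387, 191, 412, 220]
white_box 0.18 [158, 178, 206, 224]
pink_box 0.89 [348, 162, 373, 193]
yellow_drum 0.75 [276, 246, 300, 272]
red_drum 0.88 [239, 209, 260, 229]
red_drum 0.88 [193, 234, 230, 269]
red_drum 0.59 [146, 245, 180, 278]
blue_drum 0.78 [324, 206, 341, 228]
blue_drum 0.53 [270, 168, 295, 196]
gold_stand 0.92 [160, 176, 206, 224]
black_stand 0.72 [441, 167, 501, 216]
green_drum 0.89 [355, 232, 377, 258]
sweet_jar 0.8 [386, 190, 413, 222]
```

View pics/top0.png

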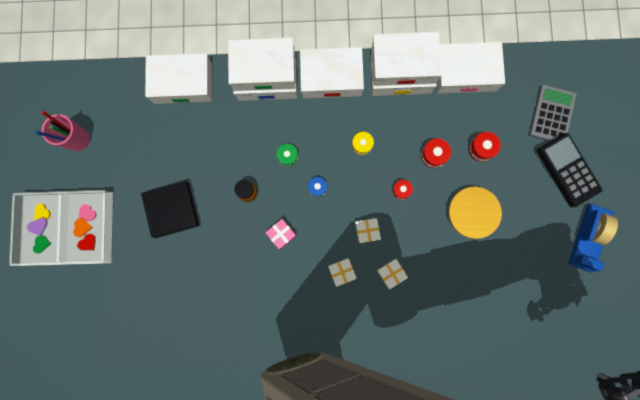

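View pics/scene0.png

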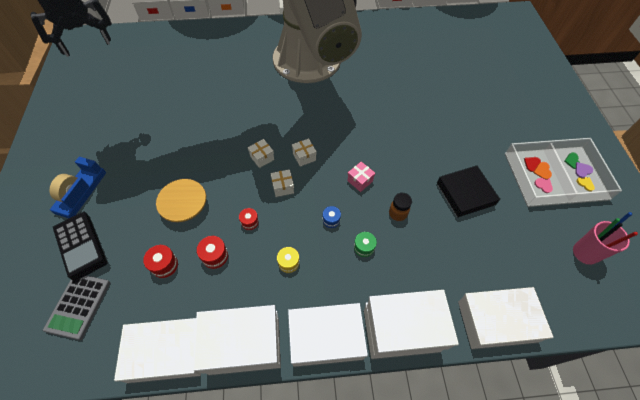

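Farthest white box from the base is the one at top px (368,231). The smallest red drum is at (403,189). The gold stand is on the right at (475,212), and the black stand is on the left at (171,209). Next I'll fit the poses by silhouette in both cameras.

```bash
cat >m.py <<'E'
import numpy as np,cv2
from scipy.optimize import minimize
from workcell import env,viewer,nets
D={"white_box":(0,.05,0,.04),"pink_box":(0,.05,0,.04),"yellow_drum":(1,.05,0,.036),"red_drum":(1,.044,0,.034),"blue_drum":(1,.044,0,.034),
"gold_stand":(1,.12,.028,.036),"black_stand":(0,.11,0,.036),"green_drum":(1,.05,0,.036),"sweet_jar":(1,.048,0,.065)}
def proj(c,X):
    q=X@c["R"].T+c["t"];q=q@c["K"].T;return q[:,:2]/q[:,2:]
def ray(c,uv,z):
    d=c["R"].T@np.linalg.inv(c["K"])@np.array([*uv,1.]);o=-c["R"].T@c["t"];return (o+d*(z-o[2])/d[2])[:2]
def pts(n,p,zb=0):
    rnd,w,a,b=D[n]
    th=np.linspace(0,2*np.pi,40)
    P=np.c_[np.cos(th),np.sin(th)]*w/2 if rnd else np.array([[1,1],[-1,1],[-1,-1],[1,-1]])*w/2
    c,s=np.cos(p[2]),np.sin(p[2]);P=P@np.array([[c,s],[-s,c]])+p[:2]
    return np.vstack([np.c_[P,np.full(len(P),z+zb)] for z in(a,b)])
S=8
def iou(n,p,c,reg,zb):
    u=proj(c,pts(n,p,zb));b=np.array(reg[1])
    o=np.array([b[0]-10,b[1]-10]);w,h=(np.array([b[2]-b[0],b[3]-b[1]])+20)*S
    m=np.zeros((int(h),int(w)),np.uint8);cv2.fillConvexPoly(m,cv2.convexHull(np.round((u-o+.5)*S*16).astype(np.int32)),1,shift=4)
    r=reg[2];return (m&r).sum()/max(1,(m|r).sum())
def prep(r):
    b=[int(round(float(v))) for v in r["box"]];x0,y0=b[0]-10,b[1]-10;x1,y1=b[2]+10,b[3]+10
    k=r["region"][y0:y1,x0:x1].astype(np.float32)
    k=cv2.GaussianBlur(cv2.resize(k,None,fx=S,fy=S,interpolation=cv2.INTER_NEAREST),(0,0),S*.6)
    return (None,b,(k>.5).astype(np.uint8))
def fit(n,obs,zb=0,seed=None):
    rnd=D[n][0];best=None
    if seed is None:
        c,r=obs[0];b=r[1];seed=ray(c,[(b[0]+b[2])/2,(b[1]+b[3])/2],zb+D[n][3]/2)
    for y in([0] if rnd else [-.6,-.2,.2,.6]):
        f=lambda v:-np.mean([iou(n,[v[0]/100,v[1]/100,0 if rnd else v[2]],c,r,zb) for c,r in obs])
        x0=[seed[0]*100,seed[1]*100]+([] if rnd else [y])
        q=minimize(f,x0,method="Nelder-Mead",options=dict(initial_simplex=[x0]+[[a+(.6 if i==j and i<2 else .2 if i==j else 0) for i,a in enumerate(x0)] for j in range(len(x0))],xatol=.01,fatol=1e-4))
        if best is None or q.fun<best.fun:best=q
    return np.array([best.x[0]/100,best.x[1]/100,0 if rnd else best.x[2]]),-best.fun
def near(n,c,uv,rad=15):
    L=[r for r in nets.outline_of(n,c) if np.hypot((r["box"][0]+r["box"][2])/2-uv[0],(r["box"][1]+r["box"][3])/2-uv[1])<rad]
    return prep(L[0]) if L else None
E
cat >a.py <<'E'
from m import *
T=viewer.read_camera("top");C=viewer.read_camera("scene")
U={"white_box":((368,231),(282,182)),"pink_box":((282,234),(361,177)),"yellow_drum":((363,144),(288,259)),"red_drum":((403,190),(249,218)),"blue_drum":((318,188),(332,216)),"gold_stand":((475,212),(182,200)),"black_stand":((171,209),(469,191)),"green_drum":((287,155),(366,244)),"sweet_jar":((246,189),(400,206))}
for n,(a,b) in U.items():
    o=[(c,r) for c,uv in((T,a),(C,b)) if (r:=near(n,c,uv))]
    print(n,*[(p.round(4).tolist(),round(i,2)) for p,i in [fit(n,o)]+[fit(n,[x]) for x in o]])
for uv in((343,272),(393,274)):
    print("other white",ray(T,uv,.04).round(3))
print("camera origin check dots",[ (n,ray(T,uv,z).round(3)) for n,uv,z in(("red",(403,188),.034),("yel",(363,142),.036),("blue",(317.5,186),.034))])
E
python3 a.py
```

```text
white_box ([0.4883, -0.1015, 0.2119], np.float64(0.94)) ([0.4883, -0.1015, 0.2119], np.float64(0.94))
pink_box ([0.4888, 0.0992, 0.6776], np.float64(0.9)) ([0.489, 0.0989, 0.6706], np.float64(0.95)) ([0.4888, 0.1015, -0.7741], np.float64(0.89))
yellow_drum ([0.6998, -0.1, 0.0], np.float64(0.92)) ([0.7, -0.1013, 0.0], np.float64(0.94)) ([0.6994, -0.0986, 0.0], np.float64(0.95))
red_drum ([0.584, -0.1894, 0.0], np.float64(0.9)) ([0.5847, -0.1904, 0.0], np.float64(0.95)) ([0.5826, -0.1877, 0.0], np.float64(0.91))
blue_drum ([0.598, 0.0104, 0.0], np.float64(0.9)) ([0.5986, 0.0093, 0.0], np.float64(0.92)) ([0.5969, 0.0127, 0.0], np.float64(0.95))
gold_stand ([0.5239, -0.3511, 0.0], np.float64(0.95)) ([0.5245, -0.3531, 0.0], np.float64(0.95)) ([0.5243, -0.3501, 0.0], np.float64(0.97))
black_stand ([0.5561, 0.3611, 0.24], np.float64(0.93)) ([0.5566, 0.3602, 0.2417], np.float64(0.96)) ([0.5521, 0.3649, 0.2529], np.float64(0.91))
green_drum ([0.6763, 0.0824, 0.0], np.float64(0.94)) ([0.6763, 0.0824, 0.0], np.float64(0.94))
sweet_jar ([0.5946, 0.1781, 0.0], np.float64(0.83)) ([0.594, 0.1773, 0.0], np.float64(0.87)) ([0.5907, 0.1813, 0.0], np.float64(0.79))
other white [ 0.397 -0.043]
other white [ 0.389 -0.157]
camera origin check dots [('red', array([ 0.587, -0.19 ])), ('yel', array([ 0.699, -0.102])), ('blue', array([0.598, 0.009]))]
```

The manual's scale: turns go in shares of 4 rad. Converting my numbers, 0.176 rad / 4 = 0.044.

```bash
cat >g.py <<'E'
# usage: g.py x y z yaw -> shift and turn in the tool's axes from the measured pose (yaw = world angle of tool x, tool down)
import sys,numpy as np
from scipy.spatial.transform import Rotation as R
from workcell import env
s=env.get_state();q=s["orientation"];A=R.from_quat([*q[1:],q[0]])
v=list(map(float,sys.argv[1:]))
for i in range(0,len(v),4):
    x,y,z,a=v[i:i+4]
    B=R.from_matrix([[np.cos(a),np.sin(a),0],[np.sin(a),-np.cos(a),0],[0,0,-1]])
    print(np.r_[A.inv().apply(np.array([x,y,z])-s["tcp_pos"]),(A.inv()*B).as_rotvec()].round(4).tolist())
print(s["clock"],s["tcp_pos"].round(4),A.as_matrix()[:,0].round(3),s["wrist_force"].round(1),round(float(s["finger_gap"]),4))
E
python3 g.py .4883 -.1015 .15 .212
```

```text
[0.4136, -0.2964, 0.0813, 0.0001, -0.0, 0.1758]
2.0 [ 0.2175 -0.5323  0.2313] [0.926 0.378 0.   ] [ 0.8 -0.   0. ] 0.0855
```

Request:
creep_tool(
  steps=[
    [0.06,-0.043,0,0,0,0.005],
    [0.12,-0.085,0,0,0,0.0125],
    [0.18,-0.128,0.01,0,0,0.02],
    [0.24,-0.17,0.03,0,0,0.03],
    [0.3,-0.213,0.05,0,0,0.0375],
    [0.355,-0.255,0.07,0,0,0.0438],
    [0.4137,-0.2958,0.08,0,0,0.044],
    [0.4137,-0.2958,0.08,0,0,0.044],
  ],
  finger_gap=0.085,
  clamp_n=40,
)

```text
clock: 3.0
tcp_pos: [0.4805, -0.1147, 0.1547]
orientation: [0.0, 0.994, 0.106, 0.0]
wrist_force: [0.3, -1.1, -0.0]
finger_gap: 0.0852
grip_force: 0.0
```

```bash
python3 g.py .4883 -.1015 .15 .212 .4883 -.1015 .008 .212
```

```text
[0.0104, -0.0113, 0.0047, 0.0008, -0.0008, -0.0003]
[0.0103, -0.0114, 0.1467, 0.0008, -0.0008, -0.0003]
3.0 [ 0.4805 -0.1147  0.1547] [0.978 0.21  0.001] [ 0.3 -1.1 -0. ] 0.0852
```

Request:
creep_tool(
  steps=[
    [0,0,0,0,0,0],
    [0,0,0,0,0,0],
  ],
  quiet=true,
)

```text
ok
```

```bash
python3 g.py .4883 -.1015 .15 .212 .4883 -.1015 .006 .212
```

```text
[0.0117, -0.0126, 0.0048, 0.0004, 0.0004, 0.0009]
[0.0118, -0.0127, 0.1488, 0.0004, 0.0004, 0.0009]
3.25 [ 0.4795 -0.1163  0.1548] [ 0.977  0.211 -0.   ] [ 0.  -0.3 -0.3] 0.0851
```

Request:
creep_tool(
  steps=[
    [0.0118,-0.0127,0.03,0,0,0],
    [0.0118,-0.0127,0.08,0,0,0],
    [0.0118,-0.0127,0.12,0,0,0],
    [0.0118,-0.0127,0.14,0,0,0],
    [0.0118,-0.0127,0.1485,0,0,0],
    [0.0118,-0.0127,0.1485,0,0,0],
  ],
)

```text
clock: 4.0
tcp_pos: [0.4882, -0.1027, 0.0065]
orientation: [0.0, 0.995, 0.105, -0.0]
wrist_force: [0.5, -0.2, 0.7]
finger_gap: 0.085
grip_force: 0.0
```

```bash
python3 g.py .4883 -.1015 .006 .212
```

```text
[0.0003, -0.0012, 0.0005, 0.0002, 0.0, -0.0022]
4.0 [ 0.4882 -0.1027  0.0065] [ 0.978  0.208 -0.   ] [ 0.5 -0.2  0.7] 0.085
```

Request:
creep_tool(
  steps=[
    [0,0,0,0,0,0],
    [0,0,0,0,0,0],
    [0,0,0,0,0,0],
    [0,0,0,0,0,0],
    [0,0,0,0,0,0],
    [0,0,0,0,0,0],
  ],
  finger_gap=0.03,
  clamp_n=40,
)

```text
clock: 4.75
tcp_pos: [0.4893, -0.1021, 0.0076]
orientation: [0.001, 0.994, 0.106, 0.001]
wrist_force: [-1.5, -1.1, 6.0]
finger_gap: 0.0501
grip_force: 40.6
```

Request:
creep_tool(
  steps=[
    [0,0,-0.02,0,0,0],
    [0,0,-0.06,0,0,0],
    [0,0,-0.1,0,0,0],
    [0,0,-0.1,0,0,0],
    [0,0,-0.1,0,0,0],
  ],
)

```text
clock: 5.38
tcp_pos: [0.4882, -0.1013, 0.106]
orientation: [0.0, 0.994, 0.106, 0.0]
wrist_force: [-0.0, 0.1, -0.9]
finger_gap: 0.0502
grip_force: 41.1
```

```bash
python3 g.py .5243 -.3515 .106 .212 .5243 -.3515 .043 .212
```

```text
[-0.0173, 0.2522, 0.0001, 0.0001, -0.0, 0.0]
[-0.0173, 0.2522, 0.0631, 0.0001, -0.0, 0.0]
5.375 [ 0.4882 -0.1013  0.106 ] [0.978 0.21  0.   ] [-0.   0.1 -0.9] 0.0502
```

Request:
creep_tool(
  steps=[
    [-0.003,0.05,0,0,0,0],
    [-0.007,0.1,0,0,0,0],
    [-0.01,0.15,0,0,0,0],
    [-0.014,0.2,0,0,0,0],
    [-0.0173,0.24,0.01,0,0,0],
    [-0.0173,0.2522,0.035,0,0,0],
    [-0.0173,0.2522,0.045,0,0,0],
    [-0.0173,0.2522,0.045,0,0,0],
  ],
)

```text
clock: 6.38
tcp_pos: [0.523, -0.3499, 0.0592]
orientation: [-0.002, 0.994, 0.106, -0.002]
wrist_force: [0.1, 0.3, -1.4]
finger_gap: 0.0502
grip_force: 41.2
```

```bash
python3 g.py .524 -.3515 .0435 .212
```

```text
[0.0006, 0.0019, 0.0157, -0.004, 0.0028, 0.0002]
6.375 [ 0.523  -0.3499  0.0592] [ 0.978  0.211 -0.003] [ 0.1  0.3 -1.4] 0.0502
```

```bash
python3 - <<'E'
from m import *
p=viewer.read_camera("scene");cv2.imwrite("pics/s1.png",cv2.resize(p["image"][120:270,100:300,::-1],None,fx=3,fy=3))
E
```

```text
(no output)
```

View pics/s1.png

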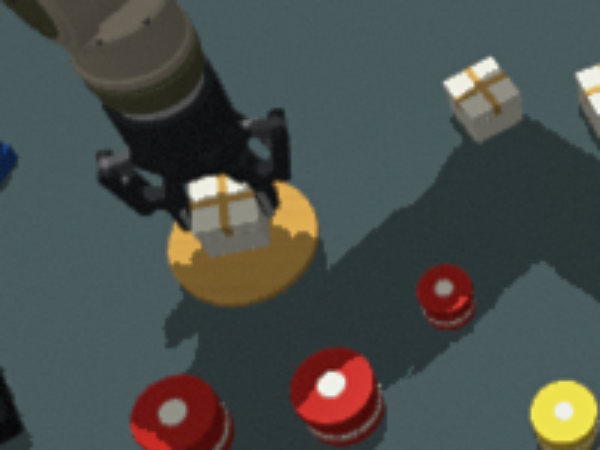

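The crop shows the white box held upright between the fingers over the gold plate (crop px 230,215). I'll lower it, release and lift, then measure where it sits.

Request:
creep_tool(
  steps=[
    [0,0,0.005,0,0,0],
    [0,0.0005,0.01,0,0,0],
    [0,0.0005,0.0145,0,0,0],
    [0,0.0005,0.0155,0,0,0],
    [0,0.0005,0.0155,0,0,0],
  ],
)

```text
clock: 7.05
tcp_pos: [0.5246, -0.3522, 0.0457]
orientation: [0.0, 0.994, 0.106, -0.0]
wrist_force: [-0.2, -1.0, -1.3]
finger_gap: 0.0506
grip_force: 41.2
```

Request:
creep_tool(
  steps=[
    [0,0,0,0,0,0],
    [0,0,0,0,0,0],
    [0,0,0,0,0,0],
  ],
  finger_gap=0.085,
)

```text
clock: 7.42
tcp_pos: [0.5247, -0.3524, 0.046]
orientation: [0.0, 0.994, 0.106, 0.0]
wrist_force: [-0.2, 0.1, -0.5]
finger_gap: 0.0848
grip_force: 0.0
```

Request:
creep_tool(
  steps=[
    [0,0,-0.03,0,0,0],
    [0,0,-0.08,0,0,0],
    [0,0,-0.14,0,0,0],
    [0,0,-0.14,0,0,0],
  ],
)

```text
clock: 7.92
tcp_pos: [0.5272, -0.3545, 0.1922]
orientation: [0.004, 0.994, 0.106, 0.004]
wrist_force: [0.7, -0.9, 0.1]
finger_gap: 0.0853
grip_force: 0.0
```

```bash
python3 g.py .6998 -.1 .19 .212 .6998 -.1 .006 .212
python3 - <<'E'
from m import *
T=viewer.read_camera("top");C=viewer.read_camera("scene")
P=[.523,-.351,.056]
o=[(c,r) for c in(T,C) if (r:=near("white_box",c,proj(c,np.array([P]))[0]))]
print(len(o),fit("white_box",o,.036) if o else "")
E
```

```text
[0.2222, -0.2126, 0.0018, 0.0091, -0.0067, -0.0002]
[0.221, -0.2142, 0.1858, 0.0091, -0.0067, -0.0002]
7.925 [ 0.5272 -0.3545  0.1922] [0.978 0.21  0.007] [ 0.7 -0.9  0.1] 0.0853
2 (array([ 0.52511442, -0.35253436,  0.18695212]), np.float64(0.7075055537251089))
```

Request:
creep_tool(
  steps=[
    [0.04,-0.038,0,0,0,0],
    [0.08,-0.077,0,0,0,0],
    [0.12,-0.115,0,0,0,0],
    [0.16,-0.153,0.01,0,0,0],
    [0.2,-0.19,0.04,0,0,0],
    [0.2222,-0.2126,0.07,0,0,0],
    [0.2222,-0.2126,0.09,0,0,0],
    [0.2222,-0.2126,0.09,0,0,0],
  ],
)

```text
clock: 9.12
tcp_pos: [0.6945, -0.0963, 0.0912]
orientation: [-0.001, 0.994, 0.106, -0.004]
wrist_force: [0.2, 0.6, 0.9]
finger_gap: 0.085
grip_force: 0.0
```

Request:
creep_tool(
  steps=[
    [0,0,0,0,0,0],
  ],
  quiet=true,
)

```text
ok
```

```bash
python3 g.py  .6998 -.1 .006 .212
```

```text
[0.0026, 0.0026, 0.0895, -0.0003, 0.0008, -0.0008]
9.25 [ 0.6968 -0.098   0.0955] [ 0.978  0.21  -0.001] [-0.3  0.8 -0.1] 0.0851
```

Request:
creep_tool(
  steps=[
    [0.0026,0.0026,0.03,0,0,0],
    [0.0026,0.0026,0.06,0,0,0],
    [0.0026,0.0026,0.08,0,0,0],
    [0.0026,0.0026,0.088,0,0,0],
    [0.0026,0.0026,0.088,0,0,0],
  ],
)

```text
clock: 9.88
tcp_pos: [0.7004, -0.1003, 0.0084]
orientation: [0.0, 0.994, 0.105, 0.0]
wrist_force: [-0.3, -0.3, -0.3]
finger_gap: 0.0848
grip_force: 0.0
```

Request:
creep_tool(
  steps=[
    [0,0,0,0,0,0],
    [0,0,0,0,0,0],
    [0,0,0,0,0,0],
    [0,0,0,0,0,0],
    [0,0,0,0,0,0],
    [0,0,0,0,0,0],
  ],
  finger_gap=0.03,
  clamp_n=40,
)

```text
clock: 10.62
tcp_pos: [0.7012, -0.0999, 0.0093]
orientation: [0.0, 0.994, 0.106, 0.001]
wrist_force: [-0.5, 1.0, 7.3]
finger_gap: 0.0489
grip_force: 42.0
```

Request:
creep_tool(
  steps=[
    [0,0,-0.03,0,0,0],
    [0,0,-0.08,0,0,0],
    [0,0,-0.14,0,0,0],
    [0,0,-0.14,0,0,0],
    [0,0,-0.14,0,0,0],
  ],
)

```text
clock: 11.25
tcp_pos: [0.7, -0.0996, 0.1475]
orientation: [0.0, 0.994, 0.106, -0.0]
wrist_force: [0.7, 0.6, -1.5]
finger_gap: 0.0485
grip_force: 41.6
```

```bash
python3 g.py .525 -.3525 .148 .212 .525 -.3525 .085 .212
```

```text
[-0.2243, 0.2104, -0.0005, 0.0, 0.0002, -0.0002]
[-0.2243, 0.2104, 0.0625, 0.0, 0.0002, -0.0002]
11.25 [ 0.7    -0.0996  0.1475] [ 0.978  0.21  -0.   ] [ 0.7  0.6 -1.5] 0.0485
```

Request:
creep_tool(
  steps=[
    [-0.04,0.038,0,0,0,0],
    [-0.08,0.076,0,0,0,0],
    [-0.12,0.114,0,0,0,0],
    [-0.16,0.152,0,0,0,0],
    [-0.2,0.19,0,0,0,0],
    [-0.2243,0.2104,0,0,0,0],
    [-0.2243,0.2104,0,0,0,0],
    [-0.2243,0.2104,0,0,0,0],
  ],
)

```text
clock: 12.25
tcp_pos: [0.5246, -0.3516, 0.1461]
orientation: [-0.001, 0.994, 0.106, -0.001]
wrist_force: [-0.9, 0.2, -1.7]
finger_gap: 0.0487
grip_force: 41.7
```

Request:
creep_tool(
  steps=[
    [0,0,0.02,0,0,0],
    [0,0,0.03,0,0,0],
    [0,0,0.03,0,0,0],
  ],
  quiet=true,
)

```text
ok
```

```bash
python3 g.py  .525 -.3525 .085 .212
python3 - <<'E'
from m import *
T=viewer.read_camera("top");C=viewer.read_camera("scene")
zb=env.get_state()["tcp_pos"][2]-.009
for n,P in(("yellow_drum",[.525,-.3525,zb+.02]),("white_box",[.525,-.3525,.056])):
    o=[(c,r) for c in(T,C) if (r:=near(n,c,proj(c,np.array([P]))[0]))]
    print(n,len(o),*[fit(n,x,zb if n[0]=="y" else .036,P[:2]) for x in [o]+[[q] for q in o]])
cv2.imwrite("pics/s2.png",cv2.resize(C["image"][120:270,100:300,::-1],None,fx=3,fy=3))
E
```

```text
[-0.0002, 0.0016, 0.0314, -0.0023, 0.0017, 0.0013]
12.625 [ 0.525  -0.351   0.1164] [ 0.977  0.212 -0.002] [-0.4  0.4 -0.5] 0.0486
yellow_drum 2 (array([ 0.52268266, -0.35114074,  0.        ]), np.float64(0.4742314735219095)) (array([ 0.52177446, -0.34634885,  0.        ]), np.float64(0.1272102957875953)) (array([ 0.52339011, -0.3506613 ,  0.        ]), np.float64(0.8213481912499314))
white_box 2 (array([ 0.52535681, -0.35165364,  0.17916395]), np.float64(0.47485060895438863)) (array([ 0.52622136, -0.35521475,  0.1743248 ]), np.float64(0.24649646600048744)) (array([ 0.52423047, -0.35168164,  0.1980401 ]), np.float64(0.7215017228177641))
```

View pics/s2.png

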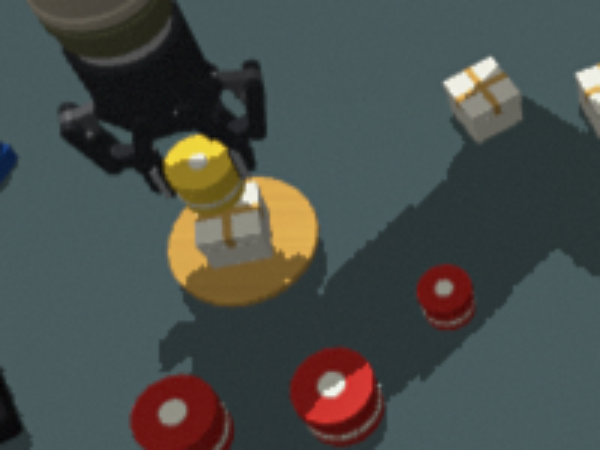

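The yellow drum is held level just above the white box (crop px 203,172) and the fits agree within 2 mm. I'll lower and release it.

Request:
creep_tool(
  steps=[
    [0,0.001,0.01,0,0,0],
    [0,0.001,0.02,0,0,0],
    [0,0.001,0.027,0,0,0],
    [0,0.001,0.0305,0,0,0],
    [0,0.001,0.0305,0,0,0],
  ],
)

```text
clock: 13.55
tcp_pos: [0.5252, -0.3534, 0.0868]
orientation: [-0.0, 0.994, 0.106, -0.0]
wrist_force: [-0.0, 0.3, -0.7]
finger_gap: 0.0487
grip_force: 41.7
```

Request:
creep_tool(
  steps=[
    [0,0,0,0,0,0],
    [0,0,0,0,0,0],
    [0,0,0,0,0,0],
  ],
  finger_gap=0.085,
)

```text
clock: 13.92
tcp_pos: [0.5256, -0.3537, 0.0877]
orientation: [0.0, 0.994, 0.106, 0.0]
wrist_force: [-0.4, -0.5, -0.5]
finger_gap: 0.0849
grip_force: 0.0
```

Request:
creep_tool(
  steps=[
    [0,0,-0.03,0,0,0],
    [0,0,-0.08,0,0,0],
    [0,0,-0.12,0,0,0],
    [0,0,-0.12,0,0,0],
    [0,0,-0.12,0,0,0],
  ],
)

```text
clock: 14.55
tcp_pos: [0.5252, -0.3534, 0.2069]
orientation: [-0.0, 0.994, 0.106, -0.0]
wrist_force: [-0.4, 0.7, -1.3]
finger_gap: 0.0849
grip_force: 0.0
```

```bash
python3 g.py .584 -.1894 .2 .212 .584 -.1894 .008 .212
python3 - <<'E'
from m import *
T=viewer.read_camera("top");C=viewer.read_camera("scene")
for n,P,zb in(("yellow_drum",[.525,-.3525,.096],.076),("white_box",[.525,-.3525,.056],.036),("red_drum",[.584,-.1894,.017],0)):
    o=[(c,r) for c in(T,C) if (r:=near(n,c,proj(c,np.array([P]))[0]))]
    print(n,len(o),*[fit(n,x,zb,P[:2]) for x in [o]+[[q] for q in o]])
E
```

```text
[0.0919, -0.148, 0.0069, -0.0, 0.0001, -0.0003]
[0.0919, -0.148, 0.1989, -0.0, 0.0001, -0.0003]
14.55 [ 0.5252 -0.3534  0.2069] [ 0.978  0.21  -0.   ] [-0.4  0.7 -1.3] 0.0849
yellow_drum 2 (array([ 0.52373844, -0.35253619,  0.        ]), np.float64(0.6376256496899481)) (array([ 0.52105048, -0.35261833,  0.        ]), np.float64(0.3243836249206074)) (array([ 0.52390121, -0.35245069,  0.        ]), np.float64(0.9578870139398385))
white_box 2 (array([ 0.52618576, -0.35155597,  0.16791932]), np.float64(0.42533061414827195)) (array([ 0.52761868, -0.35467634,  0.21591123]), np.float64(0.39291892090832137)) (array([ 0.52571574, -0.35105971,  1.74852863]), np.float64(0.4864858434451582))
red_drum 2 (array([ 0.5850509 , -0.18960463,  0.        ]), np.float64(0.8896014660917622)) (array([ 0.58520819, -0.19063829,  0.        ]), np.float64(0.9552614708306622)) (array([ 0.58318706, -0.18744459,  0.        ]), np.float64(0.895014611593318))
```

Request:
creep_tool(
  steps=[
    [0.028,-0.045,0,0,0,0],
    [0.056,-0.09,0,0,0,0],
    [0.08,-0.13,0.02,0,0,0],
    [0.0922,-0.148,0.06,0,0,0],
    [0.0922,-0.148,0.11,0,0,0],
    [0.0922,-0.148,0.12,0,0,0],
    [0.0922,-0.148,0.12,0,0,0],
    [0.0922,-0.148,0.12,0,0,0],
  ],
)

```text
clock: 15.95
tcp_pos: [0.5858, -0.1906, 0.0895]
orientation: [0.001, 0.994, 0.105, 0.002]
wrist_force: [-0.5, 0.6, 0.1]
finger_gap: 0.0852
grip_force: 0.0
```

```bash
python3 g.py .5845 -.1894 .008 .212
```

```text
[-0.0013, -0.0017, 0.0815, 0.0023, -0.0029, -0.001]
15.95 [ 0.5858 -0.1906  0.0895] [0.978 0.209 0.003] [-0.5  0.6  0.1] 0.0852
```

Request:
creep_tool(
  steps=[
    [0,-0.001,0.03,0,0,0],
    [0,-0.001,0.06,0,0,0],
    [0,-0.001,0.073,0,0,0],
    [0,-0.001,0.079,0,0,0],
    [0,-0.001,0.079,0,0,0],
  ],
)

```text
clock: 16.58
tcp_pos: [0.5848, -0.1888, 0.0091]
orientation: [0.0, 0.994, 0.106, 0.001]
wrist_force: [0.8, 0.6, 0.7]
finger_gap: 0.0848
grip_force: 0.0
```

Request:
creep_tool(
  steps=[
    [0,0,0,0,0,0],
    [0,0,0,0,0,0],
    [0,0,0,0,0,0],
    [0,0,0,0,0,0],
    [0,0,0,0,0,0],
    [0,0,0,0,0,0],
  ],
  finger_gap=0.03,
  clamp_n=40,
)

```text
clock: 17.32
tcp_pos: [0.5848, -0.1887, 0.0092]
orientation: [0.0, 0.994, 0.106, 0.001]
wrist_force: [0.2, 0.6, 6.1]
finger_gap: 0.0431
grip_force: 40.9
```

Request:
creep_tool(
  steps=[
    [0,0,-0.03,0,0,0],
    [0,0,-0.08,0,0,0],
    [0,0,-0.14,0,0,0],
    [0,0,-0.175,0,0,0],
    [0,0,-0.175,0,0,0],
    [0,0,-0.175,0,0,0],
  ],
)

```text
clock: 18.08
tcp_pos: [0.5835, -0.1882, 0.182]
orientation: [-0.0, 0.994, 0.106, -0.001]
wrist_force: [0.1, 0.2, -1.9]
finger_gap: 0.0426
grip_force: 40.9
```

```bash
python3 g.py .525 -.3527 .185 .212 .525 -.3527 .121 .212
```

```text
[-0.0918, 0.1486, -0.003, -0.001, 0.0015, -0.0002]
[-0.0917, 0.1486, 0.061, -0.001, 0.0015, -0.0002]
18.075 [ 0.5835 -0.1882  0.182 ] [ 0.978  0.21  -0.002] [ 0.1  0.2 -1.9] 0.0426
```

Request:
creep_tool(
  steps=[
    [-0.025,0.04,0,0,0,0],
    [-0.05,0.08,0,0,0,0],
    [-0.075,0.12,0,0,0,0],
    [-0.0918,0.1486,0,0,0,0],
    [-0.0918,0.1486,0,0,0,0],
    [-0.0918,0.1486,0.02,0,0,0],
    [-0.0918,0.1486,0.03,0,0,0],
    [-0.0918,0.1486,0.03,0,0,0],
  ],
)

```text
clock: 19.08
tcp_pos: [0.525, -0.3514, 0.1514]
orientation: [-0.001, 0.994, 0.106, -0.001]
wrist_force: [-0.8, 0.4, -1.1]
finger_gap: 0.0426
grip_force: 41.0
```

Request:
creep_tool(
  steps=[
    [0,0,0,0,0,0],
  ],
  quiet=true,
)

```text
ok
```

```bash
python3 g.py  .525 -.3527 .121 .212
python3 - <<'E'
from m import *
C=viewer.read_camera("scene")
zb=env.get_state()["tcp_pos"][2]-.009
for n,P,zb in(("red_drum",[.525,-.3525,zb+.017],zb),("yellow_drum",[.525,-.3525,.096],.076)):
    o=[(c,r) for c in(C,) if (r:=near(n,c,proj(c,np.array([P]))[0]))]
    if o:print(n,fit(n,o,zb,P[:2]))
E
```

```text
[-0.001, -0.0001, 0.0325, 0.0001, -0.0, 0.0005]
19.2 [ 0.526  -0.3526  0.1535] [0.977 0.211 0.   ] [-0.1  0.4 -0.5] 0.0431
red_drum (array([ 0.52628117, -0.35214657,  0.        ]), np.float64(0.8898940376403606))
yellow_drum (array([ 0.52380433, -0.35322202,  0.        ]), np.float64(0.7357803553075907))
```

Request:
creep_tool(
  steps=[
    [-0.002,0,0.01,0,0,0],
    [-0.002,0,0.02,0,0,0],
    [-0.002,0,0.028,0,0,0],
    [-0.002,0,0.0315,0,0,0],
    [-0.002,0,0.0315,0,0,0],
  ],
)

```text
clock: 19.98
tcp_pos: [0.5237, -0.3534, 0.1216]
orientation: [-0.0, 0.994, 0.106, -0.0]
wrist_force: [-0.3, 0.5, -1.0]
finger_gap: 0.0428
grip_force: 41.0
```

Request:
creep_tool(
  steps=[
    [0,0,0,0,0,0],
    [0,0,0,0,0,0],
    [0,0,0,0,0,0],
  ],
  finger_gap=0.085,
)

```text
clock: 20.35
tcp_pos: [0.5239, -0.3536, 0.122]
orientation: [0.0, 0.994, 0.106, 0.0]
wrist_force: [-0.6, 0.1, -0.7]
finger_gap: 0.0849
grip_force: 0.0
```

Request:
creep_tool(
  steps=[
    [0,0,-0.03,0,0,0],
    [0,0,-0.07,0,0,0],
    [0,0,-0.1,0,0,0],
    [0,0,-0.1,0,0,0],
    [0,0,-0.1,0,0,0],
  ],
)

```text
clock: 20.98
tcp_pos: [0.5235, -0.3533, 0.221]
orientation: [-0.0, 0.994, 0.106, -0.0]
wrist_force: [0.0, -0.5, -0.4]
finger_gap: 0.0851
grip_force: 0.0
```

```bash
python3 g.py .4888 .0992 .15 .69 
python3 - <<'E'
from m import *
T=viewer.read_camera("top");C=viewer.read_camera("scene")
for n,P,zb in(("red_drum",[.525,-.3525,.129],.112),("yellow_drum",[.525,-.3525,.096],.076)):
    o=[(c,r) for c in(C,) if (r:=near(n,c,proj(c,np.array([P]))[0]))]
    if o:print(n,fit(n,o,zb,P[:2]))
o=[(c,r) for c in(T,C) if (r:=near("pink_box",c,proj(c,np.array([[.4888,.0992,.02]]))[0]))]
print(fit("pink_box",o))
E
```

```text
[0.0612, -0.4496, 0.0712, -0.0006, 0.0003, -0.4782]
20.975 [ 0.5235 -0.3533  0.221 ] [ 0.978  0.21  -0.   ] [ 0.  -0.5 -0.4] 0.0851
red_drum (array([ 0.52253384, -0.35334328,  0.        ]), np.float64(0.9186991869918699))
yellow_drum (array([ 0.52512341, -0.35310278,  0.        ]), np.float64(0.4778221690822665))
(array([0.48889748, 0.0996358 , 0.64329174]), np.float64(0.9262087024550624))
```

In the tool's units: -0.448 rad / 4 = -0.112.

Request:
creep_tool(
  steps=[
    [0.008,-0.055,0,0,0,-0.0125],
    [0.016,-0.11,0,0,0,-0.025],
    [0.024,-0.165,0,0,0,-0.04],
    [0.032,-0.22,0,0,0,-0.055],
    [0.04,-0.275,0,0,0,-0.07],
    [0.048,-0.33,0,0,0,-0.085],
    [0.055,-0.39,0.01,0,0,-0.1],
    [0.0612,-0.4496,0.04,0,0,-0.112],
  ],
)

```text
clock: 22.28
tcp_pos: [0.4903, 0.0969, 0.1846]
orientation: [0.001, 0.946, 0.325, 0.002]
wrist_force: [0.5, -0.2, -0.6]
finger_gap: 0.0849
grip_force: 0.0
```

Request:
creep_tool(
  steps=[
    [0,0,0,0,0,0],
    [0,0,0,0,0,0],
  ],
  quiet=true,
)

```text
ok
```

```bash
python3 g.py .4889 .0996 .09 .66 .4889 .0996 .008 .66
```

```text
[0.0024, -0.0039, 0.0937, 0.0003, 0.0005, 0.0006]
[0.0024, -0.0039, 0.1757, 0.0003, 0.0005, 0.0006]
22.525 [0.4895 0.0951 0.1837] [ 0.79   0.614 -0.   ] [0.8 0.1 0.3] 0.0855
```

Request:
creep_tool(
  steps=[
    [0.0024,-0.0039,0.05,0,0,0],
    [0.0024,-0.0039,0.1,0,0,0],
    [0.0024,-0.0039,0.14,0,0,0],
    [0.0024,-0.0039,0.165,0,0,0],
    [0.0024,-0.0039,0.1755,0,0,0],
    [0.0024,-0.0039,0.1755,0,0,0],
  ],
)

```text
clock: 23.28
tcp_pos: [0.4895, 0.0985, 0.0084]
orientation: [0.0, 0.946, 0.323, -0.0]
wrist_force: [0.0, 1.1, 0.3]
finger_gap: 0.085
grip_force: 0.0
```

Request:
creep_tool(
  steps=[
    [0,0,0,0,0,0],
    [0,0,0,0,0,0],
    [0,0,0,0,0,0],
    [0,0,0,0,0,0],
    [0,0,0,0,0,0],
    [0,0,0,0,0,0],
  ],
  finger_gap=0.03,
  clamp_n=40,
)

```text
clock: 24.02
tcp_pos: [0.4901, 0.0996, 0.0096]
orientation: [0.0, 0.946, 0.324, 0.001]
wrist_force: [-1.4, -0.6, 6.7]
finger_gap: 0.0493
grip_force: 42.9
```

Request:
creep_tool(
  steps=[
    [0,0,-0.03,0,0,0],
    [0,0,-0.08,0,0,0],
    [0,0,-0.13,0,0,0],
    [0,0,-0.13,0,0,0],
    [0,0,-0.13,0,0,0],
  ],
)

```text
clock: 24.65
tcp_pos: [0.4886, 0.0996, 0.1379]
orientation: [0.0, 0.946, 0.324, -0.0]
wrist_force: [-0.5, -0.7, -2.4]
finger_gap: 0.0492
grip_force: 42.3
```

```bash
python3 g.py .5561 .3611 .138 .66 .5561 .3611 .06 .66
python3 - <<'E'
from m import *
T=viewer.read_camera("top");C=viewer.read_camera("scene")
for n,P,zb in(("red_drum",[.525,-.3525,.129],.112),("yellow_drum",[.525,-.3525,.096],.076),("black_stand",[.556,.361,.018],0),("blue_drum",[.598,.01,.017],0)):
    o=[(c,r) for c in(T,C) if (r:=near(n,c,proj(c,np.array([P]))[0]))]
    if o:print(n,*[fit(n,x,zb,P[:2]) for x in [o]+[[q] for q in o]])
E
```

```text
[0.2137, -0.1652, -0.0002, -0.0, 0.0003, -0.0]
[0.2137, -0.1652, 0.0778, -0.0, 0.0003, -0.0]
24.65 [0.4886 0.0996 0.1379] [ 0.79   0.613 -0.   ] [-0.5 -0.7 -2.4] 0.0492
red_drum (array([ 0.5236728 , -0.35445225,  0.        ]), np.float64(0.9376351880163496)) (array([ 0.52396203, -0.3547468 ,  0.        ]), np.float64(0.963900235794228)) (array([ 0.52248689, -0.35408032,  0.        ]), np.float64(0.9306238056238056))
yellow_drum (array([ 0.52320411, -0.35300823,  0.        ]), np.float64(0.3446888167564658)) (array([ 0.52191339, -0.34906222,  0.        ]), np.float64(0.25825825825825827)) (array([ 0.522961  , -0.35354531,  0.        ]), np.float64(0.4335734234896369))
black_stand (array([0.55418986, 0.36342279, 0.23211868]), np.float64(0.8922573031868679)) (array([0.55540374, 0.3603879 , 0.23825942]), np.float64(0.8283248434508939)) (array([0.5535919, 0.363732 , 0.2297003]), np.float64(0.9697383946815552))
blue_drum (array([0.59834245, 0.00973433, 0.        ]), np.float64(0.9258409022856573)) (array([0.59834245, 0.00973433, 0.        ]), np.float64(0.9258409022856573))
```

Request:
creep_tool(
  steps=[
    [0.043,-0.033,0,0,0,0],
    [0.086,-0.067,0,0,0,0],
    [0.13,-0.1,0,0,0,0],
    [0.17,-0.133,0,0,0,0],
    [0.2133,-0.1666,0,0,0,0],
    [0.2133,-0.1666,0.04,0,0,0],
    [0.2133,-0.1666,0.07,0,0,0],
    [0.2133,-0.1666,0.078,0,0,0],
  ],
)

```text
clock: 26.15
tcp_pos: [0.5536, 0.3612, 0.0574]
orientation: [0.0, 0.946, 0.324, -0.003]
wrist_force: [0.6, -0.4, -1.6]
finger_gap: 0.0489
grip_force: 42.1
```

Request:
creep_tool(
  steps=[
    [0,0,0,0,0,0],
    [0,0,0,0,0,0],
  ],
  quiet=true,
)

```text
ok
```

```bash
python3 g.py .555 .362 .0455 .66
```

```text
[-0.0014, -0.0008, 0.0165, 0.0006, -0.0027, -0.0006]
26.4 [0.5566 0.3622 0.062 ] [0.79  0.613 0.003] [ 0.1 -0.5 -0.3] 0.0495
```

Request:
creep_tool(
  steps=[
    [0,0,0.007,0,0,0],
    [0,0,0.012,0,0,0],
    [0,0,0.0155,0,0,0],
    [0,0,0.0155,0,0,0],
  ],
)

```text
clock: 26.9
tcp_pos: [0.5553, 0.3617, 0.0457]
orientation: [0.0, 0.946, 0.324, 0.0]
wrist_force: [-2.3, -1.1, 4.6]
finger_gap: 0.0498
grip_force: 42.9
```

Request:
creep_tool(
  steps=[
    [0,0,0,0,0,0],
    [0,0,0,0,0,0],
    [0,0,0,0,0,0],
  ],
  finger_gap=0.085,
)

```text
clock: 27.28
tcp_pos: [0.5554, 0.3619, 0.0446]
orientation: [0.0, 0.946, 0.324, -0.0]
wrist_force: [-0.3, -0.5, 0.8]
finger_gap: 0.0848
grip_force: 0.0
```

Request:
creep_tool(
  steps=[
    [0,0,-0.03,0,0,0],
    [0,0,-0.08,0,0,0],
    [0,0,-0.13,0,0,0],
    [0,0,-0.13,0,0,0],
    [0,0,-0.13,0,0,0],
  ],
)

```text
clock: 27.9
tcp_pos: [0.5553, 0.3618, 0.1743]
orientation: [0.0, 0.946, 0.324, -0.0]
wrist_force: [0.6, -0.5, -0.5]
finger_gap: 0.085
grip_force: 0.0
```

```bash
python3 g.py .598 .010 .175 .66 
python3 - <<'E'
from m import *
T=viewer.read_camera("top");C=viewer.read_camera("scene")
for n,P,zb in(("pink_box",[.555,.362,.056],.036),("black_stand",[.556,.361,.018],0),("blue_drum",[.598,.01,.017],0)):
    o=[(c,r) for c in(T,C) if (r:=near(n,c,proj(c,np.array([P]))[0]))]
    if o:print(n,*[fit(n,x,zb,P[:2]) for x in [o]+[[q] for q in o]])
E
```

```text
[-0.1819, 0.3042, -0.0006, 0.0001, 0.0002, -0.0002]
27.9 [0.5553 0.3618 0.1743] [ 0.79   0.613 -0.   ] [ 0.6 -0.5 -0.5] 0.085
pink_box (array([ 0.55423488,  0.3618219 , -0.85895469]), np.float64(0.9116037515657143)) (array([0.55467031, 0.36045685, 0.69040555]), np.float64(0.9174233216558233)) (array([0.5529921 , 0.36390089, 0.68386894]), np.float64(0.9438441637498097))
black_stand (array([0.55440508, 0.36280764, 0.24344002]), np.float64(0.6645930643146638)) (array([0.5560725 , 0.36104237, 0.20816468]), np.float64(0.6443268141851913)) (array([0.5532027 , 0.36402393, 0.24026083]), np.float64(0.6902847583267835))
blue_drum (array([0.5972307 , 0.01261425, 0.        ]), np.float64(0.8639338260106514)) (array([0.59584375, 0.0101875 , 0.        ]), np.float64(0.792588858079153)) (array([0.59666109, 0.01316253, 0.        ]), np.float64(0.9524448020023242))
```

Request:
creep_tool(
  steps=[
    [-0.03,0.05,0,0,0,0],
    [-0.06,0.1,0,0,0,0],
    [-0.09,0.15,0,0,0,0],
    [-0.12,0.2,0,0,0,0],
    [-0.15,0.25,0,0,0,0],
    [-0.182,0.304,0,0,0,0],
    [-0.182,0.304,0.03,0,0,0],
    [-0.182,0.304,0.08,0,0,0],
  ],
)

```text
clock: 29.3
tcp_pos: [0.6001, 0.0084, 0.0958]
orientation: [0.001, 0.946, 0.323, 0.002]
wrist_force: [0.2, 0.7, -1.3]
finger_gap: 0.085
grip_force: 0.0
```

Request:
creep_tool(
  steps=[
    [0,0,0,0,0,0],
    [0,0,0,0,0,0],
  ],
  quiet=true,
)

```text
ok
```

```bash
python3 g.py .598 .0105 .008 .66
```

```text
[-0.0004, -0.0006, 0.088, 0.0007, -0.0007, 0.0001]
29.55 [0.5986 0.0103 0.096 ] [0.79  0.613 0.001] [1.4 0.5 0.5] 0.085
```

Request:
creep_tool(
  steps=[
    [0,0,0.04,0,0,0],
    [0,0,0.07,0,0,0],
    [0,0,0.083,0,0,0],
    [0,0,0.0875,0,0,0],
    [0,0,0.0875,0,0,0],
  ],
)

```text
clock: 30.18
tcp_pos: [0.5991, 0.0101, 0.0086]
orientation: [0.001, 0.946, 0.324, 0.001]
wrist_force: [-0.4, -0.1, 0.4]
finger_gap: 0.0849
grip_force: 0.0
```

Request:
creep_tool(
  steps=[
    [0,0,0,0,0,0],
    [0,0,0,0,0,0],
    [0,0,0,0,0,0],
    [0,0,0,0,0,0],
    [0,0,0,0,0,0],
    [0,0,0,0,0,0],
  ],
  finger_gap=0.03,
  clamp_n=40,
)

```text
clock: 30.92
tcp_pos: [0.5986, 0.0101, 0.0082]
orientation: [0.0, 0.946, 0.324, 0.001]
wrist_force: [-0.1, -1.0, 5.3]
finger_gap: 0.0429
grip_force: 40.8
```

Request:
creep_tool(
  steps=[
    [0,0,-0.03,0,0,0],
    [0,0,-0.08,0,0,0],
    [0,0,-0.14,0,0,0],
    [0,0,-0.14,0,0,0],
    [0,0,-0.14,0,0,0],
  ],
)

```text
clock: 31.55
tcp_pos: [0.5976, 0.0101, 0.1468]
orientation: [-0.0, 0.946, 0.324, -0.0]
wrist_force: [0.3, -0.3, -1.9]
finger_gap: 0.0423
grip_force: 40.9
```

```bash
python3 g.py .555 .362 .149 .66
```

```text
[0.182, -0.3041, -0.0023, -0.0002, 0.0004, -0.0003]
31.55 [0.5976 0.0101 0.1468] [ 0.79   0.613 -0.   ] [ 0.3 -0.3 -1.9] 0.0423
```

Request:
creep_tool(
  steps=[
    [0.03,-0.05,0,0,0,0],
    [0.06,-0.1,0,0,0,0],
    [0.09,-0.15,0,0,0,0],
    [0.12,-0.2,0,0,0,0],
    [0.15,-0.25,0,0,0,0],
    [0.182,-0.304,0,0,0,0],
    [0.182,-0.304,0.015,0,0,0],
    [0.182,-0.304,0.035,0,0,0],
  ],
)

```text
clock: 32.55
tcp_pos: [0.554, 0.3618, 0.1092]
orientation: [0.001, 0.946, 0.325, -0.002]
wrist_force: [0.7, -0.5, -0.1]
finger_gap: 0.0428
grip_force: 41.0
```

Request:
creep_tool(
  steps=[
    [0,0,0,0,0,0],
    [0,0,0,0,0,0],
  ],
  quiet=true,
)

```text
ok
```

```bash
python3 g.py .5548 .362 .085 .66
python3 - <<'E'
from m import *
C=viewer.read_camera("scene")
zb=env.get_state()["tcp_pos"][2]-.0085
for n,P,zb in(("blue_drum",[.555,.362,zb+.017],zb),("pink_box",[.555,.362,.056],.036)):
    o=[(c,r) for c in(C,) if (r:=near(n,c,proj(c,np.array([P]))[0]))]
    if o:print(n,fit(n,o,zb,P[:2]))
E
```

```text
[0.0005, -0.0012, 0.0264, -0.0002, 0.002, -0.0013]
32.8 [0.5552 0.3607 0.1114] [ 0.791  0.612 -0.002] [-0.3  0.6 -0.5] 0.0424
blue_drum (array([0.55859031, 0.35729908, 0.        ]), np.float64(0.23416869748663297))
pink_box (array([ 0.55361262,  0.36173756, -0.82185468]), np.float64(0.7248501517942864))
```

Request:
creep_tool(
  steps=[
    [0,-0.001,0.012,0,0,0],
    [0,-0.001,0.02,0,0,0],
    [0,-0.001,0.0255,0,0,0],
    [0,-0.001,0.0255,0,0,0],
  ],
)

```text
clock: 33.45
tcp_pos: [0.5542, 0.3624, 0.0858]
orientation: [0.0, 0.946, 0.324, -0.001]
wrist_force: [0.6, 0.2, -0.9]
finger_gap: 0.0425
grip_force: 41.0
```

Request:
creep_tool(
  steps=[
    [0,0,0,0,0,0],
    [0,0,0,0,0,0],
    [0,0,0,0,0,0],
  ],
  finger_gap=0.085,
)

```text
clock: 33.83
tcp_pos: [0.5551, 0.3628, 0.0872]
orientation: [-0.0, 0.946, 0.324, 0.0]
wrist_force: [-0.4, -0.1, -0.3]
finger_gap: 0.0851
grip_force: 0.0
```

Request:
creep_tool(
  steps=[
    [0,0,-0.03,0,0,0],
    [0,0,-0.08,0,0,0],
    [0,0,-0.13,0,0,0],
    [0,0,-0.13,0,0,0],
  ],
)

```text
clock: 34.33
tcp_pos: [0.5572, 0.3639, 0.2226]
orientation: [-0.001, 0.946, 0.324, 0.005]
wrist_force: [0.2, 0.1, 0.3]
finger_gap: 0.0847
grip_force: 0.0
```

Request:
creep_tool(
  steps=[
    [-0.04,0.04,0,0,0,0],
    [-0.08,0.08,0,0,0,0],
    [-0.12,0.12,0,0,0,0],
    [-0.16,0.16,0,0,0,0],
    [-0.16,0.16,0,0,0,0],
    [-0.16,0.16,0,0,0,0],
  ],
)

```text
clock: 35.08
tcp_pos: [0.5263, 0.1381, 0.2163]
orientation: [-0.0, 0.946, 0.324, -0.0]
wrist_force: [1.1, 0.5, 0.4]
finger_gap: 0.0853
grip_force: 0.0
```

```bash
python3 - <<'E'
from m import *
T=viewer.read_camera("top");C=viewer.read_camera("scene")
for n,P,zb in(("red_drum",[.525,-.3525,.129],.112),("yellow_drum",[.525,-.3525,.096],.076),("white_box",[.525,-.3525,.056],.036),("blue_drum",[.555,.362,.093],.076),("pink_box",[.555,.362,.056],.036),("green_drum",[.676,.082,.018],0),("sweet_jar",[.594,.178,.032],0)):
    o=[(c,r) for c in(T,C) if (r:=near(n,c,proj(c,np.array([P]))[0]))]
    if o:print(n,*[fit(n,x,zb,P[:2]) for x in [o]+[[q] for q in o]])
cv2.imwrite("pics/f.png",C["image"][:,:,::-1])
E
```

```text
red_drum (array([ 0.52422155, -0.35308022,  0.        ]), np.float64(0.8574748173463766)) (array([ 0.52442281, -0.35515568,  0.        ]), np.float64(0.8334295122034013)) (array([ 0.52224134, -0.35274636,  0.        ]), np.float64(0.8850441085960473))
yellow_drum (array([ 0.52294809, -0.35355933,  0.        ]), np.float64(0.36525814637556286)) (array([ 0.52432974, -0.35727745,  0.        ]), np.float64(0.27478538051943346)) (array([ 0.52520458, -0.35224977,  0.        ]), np.float64(
[... 319 characters left out ...]
        ]), np.float64(0.9078313477984837)) (array([0.55593709, 0.36345027, 0.        ]), np.float64(0.9078313477984837))
pink_box (array([ 0.55390441,  0.36235032, -0.87849597]), np.float64(0.5325717498530501)) (array([ 0.55390441,  0.36235032, -0.87849597]), np.float64(0.5325717498530501))
green_drum (array([0.67762854, 0.07993394, 0.        ]), np.float64(0.8927196091943)) (array([0.67784493, 0.07901544, 0.        ]), np.float64(0.9380547758136712)) (array([0.67470215, 0.08198242, 0.        ]), np.float64(0.8698137380506553))
sweet_jar (array([0.59331757, 0.1799682 , 0.        ]), np.float64(0.8846261238621768)) (array([0.59331757, 0.1799682 , 0.        ]), np.float64(0.8846261238621768))
```

View pics/f.png

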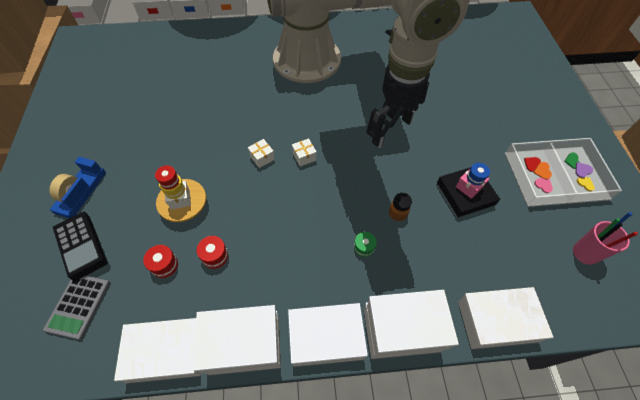

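Both stacks stand upright: white, yellow and red on the gold stand (175,190), pink and blue on the black stand (475,180). The jar and green drum haven't moved, and the gripper is clear of everything. I'm handing it in.

```bash
python3 -c "
from workcell import env
print(env.hand_in())"
```

```text
the job is handed in; nothing more can be done
None
```

I built both stacks and handed the job in at about 35 s of robot time; the final picture shows both standing upright, fits put the pieces centred to within a few mm, and the green drum and sweet jar did not move, but the hand-in returned no verdict.

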